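# Hold up the lid of a shielded radio test box with its lift lever

### The job

I need both hands inside the shielded test box: open its heavy lid for me by pressing the paddle at the long end of the lift lever, on the side of the box, steadily down to its rubber stop, without straining it against the stop. Only push with the fingers, do not lift the lid itself, do not let it slam, and leave the things lying around the box where they are. Finish while still holding the lever down, so that the lid stays open.

Things in the scene. Friction and masses are not known exactly. Their poses are not given: they have to be found in the camera images.
- test_box: Grey metal shielded test box, fixed to the bench: shell 240 mm deep (its x) by 200 mm wide (its y) by 100 mm high, with a 26 mm thick flat lid on top. Origin: centre of its underside. Its -x side is the front with the cable sockets, where the lid opens; the lid's hinge is on its +x side; the lift lever runs along the outside of its +y side wall.
- lid (a joint): Angle of the lid, 0 = shut, grows as its front edge rises; about 0.44 when the lever is on its stop. The lid weighs about 1.7 to 3.1 kg and falls shut by itself when the lever is let go.
- lever (a joint): Angle of the lift lever, 0 = at rest (long end up), grows as the long end is pressed down; 0.44 = on its rubber stop. The roller on its 60 mm short arm pushes up a steel lug on the lid's side. Pressing at the paddle takes about 7 to 16 N on the way; nothing but the lid's weight returns it.
- lever_pad (a point): Centre of the upper face of the lever's paddle, where to press: a flat black rubber-faced plate 78 mm long (along the lever) by 40 mm wide, at the long end, out in front of the box. It is about 238 mm from the pivot, 179 mm above the bench at rest and about 75 mm on the stop; at rest the paddle's face slopes 0.22 rad (outer end higher), on the stop 0.22 rad the other way. It is free underneath.
- lever_pivot (a point): Pivot of the lever, 106 mm above the bench on the box's side wall. The lever turns about a level axis along the box's y; its steel bar is 8 mm wide and 24 mm high.
- lid_front (a point): Middle of the lower front edge of the lid; 102 mm above the bench when shut, about 206 mm when open.
- module: Bystander, loose: black radio module 70 x 45 x 18 mm with two brass sockets, in front of the box. Origin: centre of its underside.
- antenna: Bystander, loose: small upright antenna on a round 34 mm magnet foot, 88 mm tall. Origin: centre of its underside.
- screwdriver: Bystander, loose: screwdriver 170 mm long lying on the bench on the lever's outer side. Origin: on its underside, its x along the tool.
- jar: Bystander, loose: flux jar 42 mm across, 55 mm tall. Origin: centre of its underside.

How it is judged (in metres and radians):
At the end, for the whole second after the job is handed in: The fingers still press the lever (over 2 N) within 0.05 rad of its stop, the lever's short end carries the lid (over 5 N), the lid stands open by more than 0.36 rad and still (under 0.1 rad/s), and the bystanders lie within 20 mm of where they were (value of joint lever above 0.39 rad and value of joint lid above 0.36 rad and contact force between the fingers and lever above 2 N and contact force between lever and lid above 5 N and velocity of joint lid between -0.1 and 0.1 rad/s and distance of each of module, antenna, screwdriver, jar from where it was at the start of the episode below 0.02 m); the arm keeps its last pose, push and grip.
It fails at once if the robot touches the lid itself (contact force between any of the fingers, the arm and lid above 1 N).
It fails at once if the lid slams or is jerked (over 2 rad/s either way) (velocity of joint lid above 2 rad/s or velocity of joint lid below -2 rad/s).
It fails at once if the lever is strained (over 60 N from the fingers) (contact force between the fingers and lever above 60 N).
It fails at once if something other than the fingers (arm or gripper body) pushes the lever (contact force between the arm and lever above 3 N).
It fails at once if the radio module, antenna, screwdriver or jar is moved by 20 mm or more, or picked up (distance of any of module, antenna, screwdriver, jar from where it was at the start of the episode above 0.02 m).
It also fails if it takes over 29 s, if anything falls off the work surface, if the arm or the gripper's body presses on something with over 40 N, if the wrist force passes 120 N, or if a joint passes its speed limit or range.

### The arm

A 6-joint arm with a two-finger parallel gripper is mounted at the origin on the work surface. World frame = base frame: x ahead of the robot, y to its left, z up, the work surface at z = 0. Lengths are in m, angles in degrees, forces in N, time in s.
With the tool pointing down it reaches from about 0.425 to 0.95 m from the base axis. Payload 3.5 kg.
Tool frame: the origin (TCP) lies midway between the tips of the shut fingers; the grasp point (between the pads) lies robot.grip_point_offset behind it (robot.grip_point_offset is the distance from the TCP to the grasp point, in m); z points along the fingers, x is the direction in which the jaws open and shut, and the axes are right-handed (so a half turn about z gives the same grasp; the last joint's range is limited). The gripper opens to 85 mm and grips with 20 to 120 N. Pads are 22 mm wide; open, the fingers measure 114 mm over their backs; the gripper's body (76 mm by 85 mm) begins 54 mm behind the grasp point. The pads swing forward as they close: fully open they stand 13 mm farther back than shut.
Start: joints at [61.937, 16.404, 90.338, -0, 73.258, -8.594], TCP at [0.225, 0.636, 0.231] pointing down, gripper open.
Joint ranges: [-158.93, 158.93], [-51.34, 127.21], [12.03, 142.37], [-87.48, 267.48], [13.55, 161.25], [-162.69, 162.69]. Speed limits (degrees/s): [159.86, 159.86, 180, 180, 180, 180].

### API

Orientations are given as a 3x3 rotation matrix whose columns are the frame's x, y, z axes.
In Python, from cell import robot gives the robot as it stands. The module is installed in compiled form; this text tells all that it offers.
- The arm moves only by the tool step_arm, never from a script. Its argument "increments" is a list of rows, each an object with "fingers": the opening, from -1 (shut) to 1 (fully open); "offset": the shift along the tool's x, y, z in m, a list of three; "angular": the turn, a rotation vector about the tool's x, y, z in degrees, a list of three. In form: [{"fingers": fingers, "offset": [x, y, z], "angular": [rx, ry, rz]}, ...]. A call has 1 to 8 rows; each row shifts and turns the commanded pose from where the row before left it, along the tool's axes as they then stand; what a row does not reach is not made up. A row lasts 1/8 s, in which the tool goes at most 62.5 mm and 10.7 degrees, less where a joint would pass 70% of its speed; a pose out of reach is approached as far as the arm can. A call is refused whole if a number of a shift passes 0.0625 or a number of a turn 10.7, either way. A call with a gripper value outside its range is refused whole. The fingers move at their own pace and stop on an object; the grip force is fixed at half the most. Time passes only in rows, so rows that do not move let the fingers close. It gives the time, the measured TCP pose, the force and the opening at its end, in the units of the state.
- robot.get_obs(): the state, without advancing time (a new reading comes with each control period).
- robot.camera(name): name is "side" or "top" or "wrist"; returns the picture (400x640x3 uint8, red, green, blue); there is no depth.
- robot.camera_model(name): a dict with "K" (3x3 intrinsics, pixels), "eye" and "rotation" of the camera in the world. Camera axes: x right, y down, z forward; pixel columns grow to the right and rows downward; lengths in m; the calibration is good to about 2 mm. The wrist camera is an equidistant fisheye: a pixel r from the principal point sees the ray r / f radians off the axis. A picture is of the moment at which its call begins: read the wrist's pose just before it. camera_model takes no time and is no camera call; for the wrist camera it gives the pose at the moment of the call.
- robot.hand_in(): hands the job in, once; it reports no verdict.
Trained networks look in the newest picture that a camera, given by its name, has taken for a name from the list of things; names that differ only in an ending like _2 or _b are one class to them, and where a whole thing is asked for, a point or a joint stands for the part that bears it (a point fixed in the world has none). Each returns a list of dicts, best first, with "conf" (0 to 1); they miss things now and then, are a little off and sometimes report something else, mostly with a low value. They report only what shows in the picture. A call takes as long as a camera call.
- robot.trace(camera, name): "region" (400x640 bool, what is visible of it) and "box" ([centre column, centre row, width, height] in pixels, round what is visible of it).
- robot.landmark_of(camera, name): "uv" ([column, row] in pixels: a listed point, or the origin of a listed thing).
The state is a dict: "t": time; "joint_positions": joint angles; "qd": joint speeds; "joint_efforts": joint torques, N m; "position": TCP position; "orientation": TCP orientation; "wrist_force": force on the tool from outside, world axes, zero at the start; "moment": the same for the moment, N m; "gripper_width": finger opening in m.
Only numpy, scipy, OpenCV 4.12 (cv2) and the standard library are available. Lean on these libraries where they do the work, as an engineer would, in place of code of your own. Each camera call takes 0.05 s, during which the arm holds its last target.

## Working session

There is one attempt and no reset: what is moved stays moved. The work goes in short steps, Python scripts to look and compute and a tool call to move; the robot and the scene stay as the last step left them, time stands still between calls to the robot, and variables do not carry over. Pictures are saved under pics/ and viewed, and the job is handed in when it is done.

Besides the shell and the picture viewer there is one more tool, called after ">>>" by a JSON object that holds its "op" and its "data", one argument or row to a line. step_arm: Moves the arm, as the interface text tells. Its arguments: {"type":"object","properties":{"increments":{"type":"array"}},"required":["increments"]}

```bash
mkdir -p pics
python3 - <<'E'
from cell import robot
import cv2,numpy as np
o=robot.get_obs()
for k in o: print(k,np.round(o[k],3).tolist())
for c in ("side","top"):
    im=robot.camera(c); cv2.imwrite(f"pics/{c}0.png",im[:,:,::-1])
    m=robot.camera_model(c); print(c,np.round(m["K"],1).tolist(),np.round(m["eye"],4).tolist(),np.round(m["rotation"],4).tolist())
    for n in ("lever_pad","lever_pivot","lid_front","test_box","module","antenna","screwdriver","jar"):
        print(c,n,[(np.round(d["uv"],1).tolist(),round(d["conf"],2)) for d in robot.landmark_of(c,n)][:3])
print(robot.get_obs()["t"])
E
```

```text
t 0.0
joint_positions [61.937, 16.454, 90.425, -0.002, 73.259, -8.594]
qd [0.072, -0.084, -0.029, 0.104, -0.013, -0.013]
joint_efforts [0.001, -40.599, -29.262, -0.0, 0.006, -0.0]
position [0.225, 0.636, 0.23]
orientation [[0.333, 0.943, -0.001], [0.943, -0.333, -0.002], [-0.002, -0.0, -1.0]]
wrist_force [-0.521, -0.176, -0.007]
moment [-0.029, -0.034, -0.026]
gripper_width 0.086
side [[490.9, 0.0, 318.3], [0.0, 490.9, 203.8], [0.0, 0.0, 1.0]] [0.5253, 0.8572, 0.7201] [[-0.9974, -0.0552, 0.0474], [-0.0702, 0.562, -0.8241], [0.0188, -0.8253, -0.5644]]
side lever_pad [([304.4, 224.6], 0.91), ([358.0, 286.5], 0.73)]
side lever_pivot [([320.0, 189.5], 0.85)]
side lid_front [([369.3, 230.2], 0.93)]
side test_box [([369.6, 233.2], 0.74), ([309.0, 226.5], 0.58)]
side module [([356.8, 288.7], 0.82)]
side antenna [([343.3, 314.2], 0.84)]
side screwdriver [([253.6, 291.3], 0.65)]
side jar [([279.0, 228.7], 0.75)]
top [[495.3, 0.0, 322.4], [0.0, 495.3, 202.4], [0.0, 0.0, 1.0]] [0.4383, -0.0264, 1.0251] [[-0.008, -0.983, 0.1835], [-0.9999, 0.0096, 0.0078], [-0.0094, -0.1835, -0.983]]
top lever_pad [([233.3, 208.0], 0.6)]
top lever_pivot [([361.1, 221.9], 0.76)]
top lid_front [([284.7, 275.2], 0.9)]
top test_box [([349.3, 283.6], 0.93)]
top module [([259.8, 270.1], 0.67)]
top antenna [([225.0, 261.2], 0.62), ([361.2, 219.6], 0.26)]
top screwdriver [([244.1, 177.8], 0.75)]
top jar [([347.3, 180.5], 0.56)]
0.9
```

View pics/side0.png

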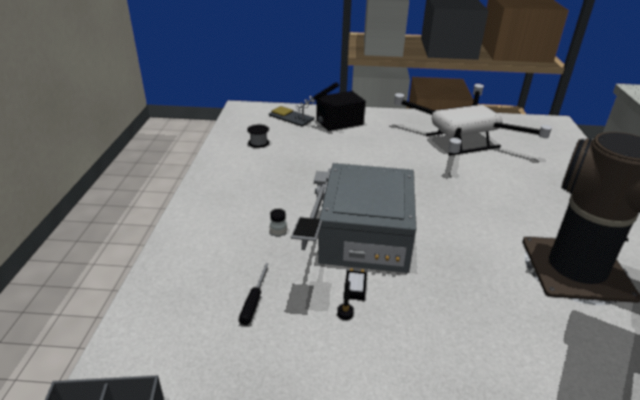

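View pics/top0.png

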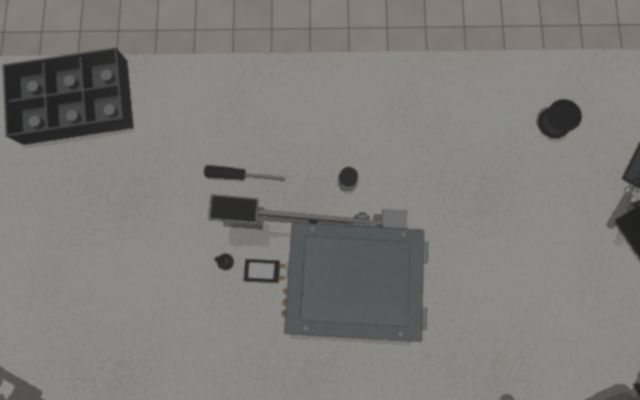

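```bash
cat > h.py <<'E'
import numpy as np
from cell import robot
def onz(c,uv,z):
    m=robot.camera_model(c);K=np.array(m["K"]);R=np.array(m["rotation"]);e=np.array(m["eye"])
    d=R@np.linalg.inv(K)@np.array([uv[0],uv[1],1.]); return e+d*(z-e[2])/d[2]
def proj(c,p):
    m=robot.camera_model(c);K=np.array(m["K"]);R=np.array(m["rotation"]);e=np.array(m["eye"])
    q=K@(R.T@(np.array(p)-e)); return q[:2]/q[2]
E
python3 - <<'E'
from h import *
D={"lever_pad":(.179,[304.4,224.6],[233.3,208]),"lever_pivot":(.106,[320,189.5],[361.1,221.9]),"lid_front":(.102,[369.3,230.2],[284.7,275.2]),"test_box":(0,[369.6,233.2],[349.3,283.6]),
"module":(0,[356.8,288.7],[259.8,270.1]),"antenna":(0,[343.3,314.2],[225,261.2]),"screwdriver":(0,[253.6,291.3],[244.1,177.8]),"jar":(0,[279,228.7],[347.3,180.5])}
for n,(z,s,t) in D.items(): print(n,onz("side",s,z).round(4),onz("top",t,z).round(4))
E
```

```text
lever_pad [0.5915 0.1372 0.179 ] [0.588  0.1352 0.179 ]
lever_pivot [ 0.5772 -0.0983  0.106 ] [ 0.5721 -0.0912  0.106 ]
lid_front [0.4651 0.0412 0.102 ] [0.4747 0.0517 0.102 ]
test_box [ 0.4547 -0.0817  0.    ] [ 0.4606 -0.0718  0.    ]
module [ 0.4842  0.1098 -0.    ] [0.4895 0.1116 0.    ]
antenna [0.5102 0.183  0.    ] [0.5083 0.1838 0.    ]
screwdriver [0.6959 0.1364 0.    ] [0.6847 0.148  0.    ]
jar [ 0.6729 -0.0788  0.    ] [ 0.6765 -0.0714  0.    ]
```

The side view shows the paddle at about (305,228) and the box at about (365,215). In the top view the paddle is at (233,208), and the lever runs right along the box to the pivot at about (361,220). Both cameras put the pad at about (0.590, 0.136) with the lever along about 86° in world. The fingers will press there shut and pointing down. First I'll raise the arm, turn the tool and shut the fingers.

>>> {"op": "step_arm", "data": {
  "increments": [
    {"fingers":-1,"offset":[0,0,-0.02],"angular":[0,0,-7.8]},
    {"fingers":-1,"offset":[0,0,-0.02],"angular":[0,0,-7.8]},
    {"fingers":-1,"offset":[0,0,0],"angular":[0,0,0]}
  ]
}}

```text
t: 1.27
position: [0.2254, 0.6373, 0.2738]
orientation: [[0.069, 0.998, 0.002], [0.998, -0.069, 0.004], [0.004, 0.002, -1.0]]
wrist_force: [-0.3, -0.1, 0.4]
gripper_width: 0.0321
```

Run:
```python
from h import *
o=robot.get_obs();R=np.array(o["orientation"]);p=np.array(o["position"])
print(p,R.round(3).tolist(),o["joint_positions"])
for t in ([.590,.141,.26],[.590,.141,.2]): print(R.T@(np.array(t)-p))
```

```text
[0.22541553 0.63733407 0.2738194 ] [[0.069, 0.998, 0.002], [0.998, -0.069, 0.004], [0.004, 0.002, -1.0]] [ 6.19384800e+01  1.48079188e+01  8.78416490e+01 -4.90861201e-04
  7.70893034e+01 -2.41047487e+01]
[-0.47004898  0.3979388   0.01260941]
[-0.47029838  0.39782666  0.07260878]
```

>>> {"op": "step_arm", "data": {
  "increments": [
    {"fingers":-1,"offset":[-0.029,0.025,0],"angular":[0,0,0]},
    {"fingers":-1,"offset":[-0.029,0.025,0],"angular":[0,0,0]},
    {"fingers":-1,"offset":[-0.029,0.025,0],"angular":[0,0,0]},
    {"fingers":-1,"offset":[-0.029,0.025,0],"angular":[0,0,0]},
    {"fingers":-1,"offset":[-0.029,0.025,0],"angular":[0,0,0]},
    {"fingers":-1,"offset":[-0.029,0.025,0],"angular":[0,0,0]},
    {"fingers":-1,"offset":[-0.029,0.025,0],"angular":[0,0,0]},
    {"fingers":-1,"offset":[-0.029,0.025,0],"angular":[0,0,0]}
  ]
}}

```text
t: 2.28
position: [0.4091, 0.3901, 0.27]
orientation: [[0.07, 0.998, -0.001], [0.998, -0.07, -0.001], [-0.001, -0.001, -1.0]]
wrist_force: [0.1, -0.9, -0.3]
gripper_width: -0.0
```

>>> {"op": "step_arm", "data": {
  "increments": [
    {"fingers":-1,"offset":[-0.029,0.025,0],"angular":[0,0,0]},
    {"fingers":-1,"offset":[-0.029,0.025,0],"angular":[0,0,0]},
    {"fingers":-1,"offset":[-0.029,0.025,0],"angular":[0,0,0]},
    {"fingers":-1,"offset":[-0.029,0.025,0],"angular":[0,0,0]},
    {"fingers":-1,"offset":[-0.029,0.025,0],"angular":[0,0,0]},
    {"fingers":-1,"offset":[-0.029,0.025,0],"angular":[0,0,0]},
    {"fingers":-1,"offset":[-0.029,0.025,0],"angular":[0,0,0]},
    {"fingers":-1,"offset":[0,0,0],"angular":[0,0,0]}
  ]
}}

```text
t: 3.28
position: [0.5704, 0.175, 0.2698]
orientation: [[0.073, 0.997, -0.002], [0.997, -0.073, -0.0], [-0.001, -0.002, -1.0]]
wrist_force: [-0.8, 0.9, -0.7]
gripper_width: -0.0
```

Run:
```python
from h import *
import cv2
o=robot.get_obs();R=np.array(o["orientation"]);p=np.array(o["position"])
print(p,R.round(3).tolist(),np.round(o["joint_positions"],1),o["gripper_width"],o["wrist_force"])
print(R.T@(np.array([.590,.141,.2])-p))
for c in ("side","top"): cv2.imwrite(f"pics/{c}1.png",robot.camera(c)[:,:,::-1]); print(proj(c,p))
```

```text
[0.57044852 0.1750135  0.2698199 ] [[0.073, 0.997, -0.002], [0.997, -0.073, -0.0], [-0.001, -0.002, -1.0]] [  7.3   5.1  99.3  -0.   75.7 -78.5] -1.8701533733759496e-05 [-0.8124072   0.90633856 -0.69863415]
[-0.03244766  0.02211584  0.06979997]
[315.01081704 195.22612888]
[196.48580522 209.27823545]
```

View pics/side1.png

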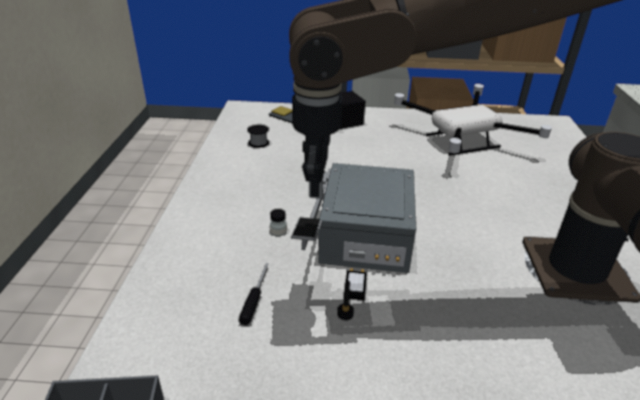

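View pics/top1.png

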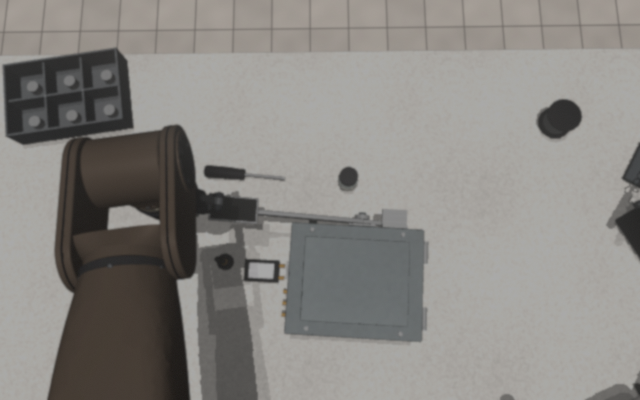

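The side view shows the shut fingertips at about (315,195), behind and above the paddle at (307,229), which matches the calibration. The arm is clear of everything. I'll check where the wrist camera body sits relative to the lid.

Run:
```python
from h import *
o=robot.get_obs();p=np.array(o["position"]);print(np.array(robot.camera_model("wrist")["eye"])-p)
```

```text
[-0.08265555  0.00659881  0.14242044]
```

>>> {"op": "step_arm", "data": {
  "increments": [
    {"fingers":-1,"offset":[-0.016,0.011,0],"angular":[0,0,0]},
    {"fingers":-1,"offset":[-0.016,0.011,0],"angular":[0,0,0]},
    {"fingers":-1,"offset":[0,0,0.02],"angular":[0,0,0]},
    {"fingers":-1,"offset":[0,0,0.02],"angular":[0,0,0]},
    {"fingers":-1,"offset":[0,0,0.02],"angular":[0,0,0]},
    {"fingers":-1,"offset":[0,0,0],"angular":[0,0,0]}
  ]
}}

```text
t: 4.12
position: [0.5875, 0.1439, 0.2076]
orientation: [[0.067, 0.998, -0.006], [0.998, -0.067, -0.0], [-0.001, -0.006, -1.0]]
wrist_force: [-0.3, 0.3, 0.1]
gripper_width: -0.0002
```

Run:
```python
from h import *
import cv2
o=robot.get_obs();p=np.array(o["position"]);print(p,o["wrist_force"])
for c in ("side","top"):
    im=robot.camera(c);u,v=proj(c,p);print(u,v);u,v=int(u),int(v)
    cv2.imwrite(f"pics/{c}2.png",cv2.resize(im[v-70:v+70,u-90:u+90,::-1],None,fx=4,fy=4,interpolation=2))
```

```text
[0.58754928 0.14387016 0.20761952] [-0.29439463  0.32823483  0.05699721]
306.296953692527 214.16900585033326
224.97656074938456 205.35947024567528
```

View pics/side2.png

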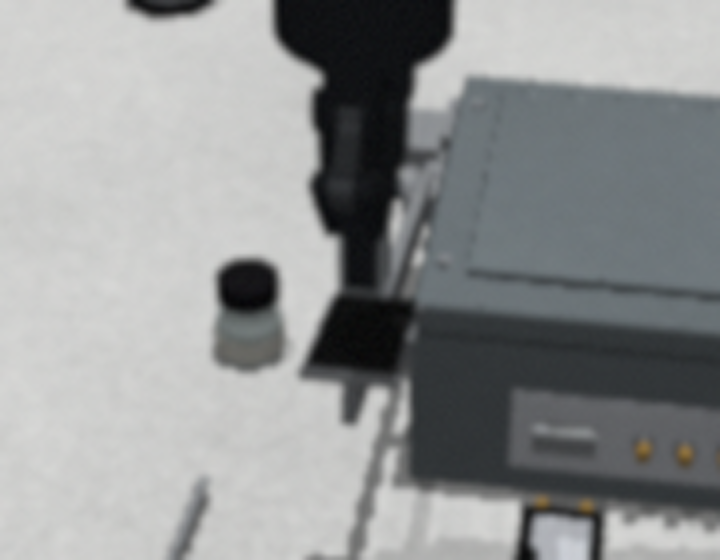

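View pics/top2.png

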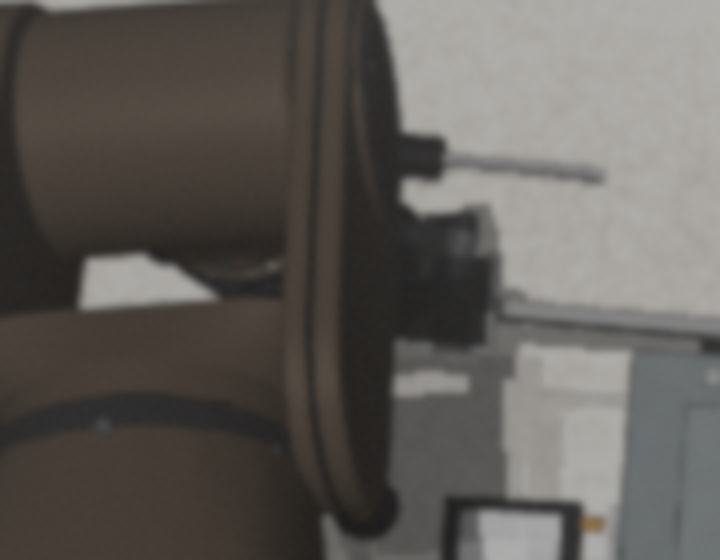

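The crop shows the fingertips right above the middle of the paddle, roughly (360,290) in the enlarged side view. The wrist camera is about 0.1 m in front of the lid. Next I descend to contact.

>>> {"op": "step_arm", "data": {
  "increments": [
    {"fingers":-1,"offset":[0,0.002,0.008],"angular":[0,0,0]},
    {"fingers":-1,"offset":[0,0,0.006],"angular":[0,0,0]},
    {"fingers":-1,"offset":[0,0,0.005],"angular":[0,0,0]},
    {"fingers":-1,"offset":[0,0,0.004],"angular":[0,0,0]},
    {"fingers":-1,"offset":[0,0,0.003],"angular":[0,0,0]}
  ]
}}

```text
t: 4.85
position: [0.5915, 0.1435, 0.185]
orientation: [[0.068, 0.998, -0.0], [0.998, -0.068, -0.0], [-0.0, -0.0, -1.0]]
wrist_force: [-0.4, -0.2, -1.0]
gripper_width: 0.0001
```

>>> {"op": "step_arm", "data": {
  "increments": [
    {"fingers":-1,"offset":[0.0005,0,0.003],"angular":[0,0,0]},
    {"fingers":-1,"offset":[0.0005,0,0.003],"angular":[0,0,0]},
    {"fingers":-1,"offset":[0.0005,0,0.003],"angular":[0,0,0]}
  ]
}}

```text
t: 5.22
position: [0.5919, 0.1451, 0.1782]
orientation: [[0.067, 0.998, 0.0], [0.998, -0.067, -0.0], [-0.0, 0.0, -1.0]]
wrist_force: [-4.2, -0.3, 10.6]
gripper_width: -0.0002
```

>>> {"op": "step_arm", "data": {
  "increments": [
    {"fingers":-1,"offset":[0.0007,0,0.003],"angular":[0,0,0]},
    {"fingers":-1,"offset":[0.0007,0,0.003],"angular":[0,0,0]},
    {"fingers":-1,"offset":[0.0007,0,0.003],"angular":[0,0,0]},
    {"fingers":-1,"offset":[0.0007,0,0.003],"angular":[0,0,0]},
    {"fingers":-1,"offset":[0.0006,0,0.003],"angular":[0,0,0]},
    {"fingers":-1,"offset":[0.0006,0,0.003],"angular":[0,0,0]},
    {"fingers":-1,"offset":[0.0005,0,0.003],"angular":[0,0,0]},
    {"fingers":-1,"offset":[0.0005,0,0.003],"angular":[0,0,0]}
  ]
}}

```text
t: 6.22
position: [0.5923, 0.1506, 0.1554]
orientation: [[0.067, 0.998, 0.001], [0.998, -0.067, 0.001], [0.001, 0.0, -1.0]]
wrist_force: [-5.6, 0.2, 10.6]
gripper_width: 0.0003
```

Run:
```python
from h import *
import cv2
o=robot.get_obs();p=np.array(o["position"]);print(p,o["wrist_force"])
cv2.imwrite("pics/side3.png",robot.camera("side")[:,:,::-1])
```

```text
[0.59225101 0.15061268 0.15543545] [-5.56875454  0.21900887 10.60685534]
```

View pics/side3.png

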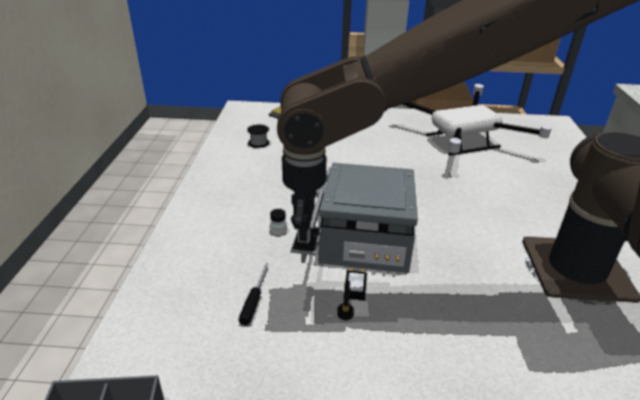

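The side view shows the lid front lifting (dark gap at about (365,222)) and the fingers on the paddle at (305,240). The vertical force is a steady 10.6 N, so I continue.

>>> {"op": "step_arm", "data": {
  "increments": [
    {"fingers":-1,"offset":[0.0004,0,0.003],"angular":[0,0,0]},
    {"fingers":-1,"offset":[0.0004,0,0.003],"angular":[0,0,0]},
    {"fingers":-1,"offset":[0.0003,0,0.003],"angular":[0,0,0]},
    {"fingers":-1,"offset":[0.0003,0,0.003],"angular":[0,0,0]},
    {"fingers":-1,"offset":[0.0002,0,0.003],"angular":[0,0,0]},
    {"fingers":-1,"offset":[0.0002,0,0.003],"angular":[0,0,0]},
    {"fingers":-1,"offset":[0.0001,0,0.003],"angular":[0,0,0]},
    {"fingers":-1,"offset":[0,0,0.003],"angular":[0,0,0]}
  ]
}}

```text
t: 7.28
position: [0.5925, 0.154, 0.132]
orientation: [[0.068, 0.998, 0.001], [0.998, -0.068, 0.004], [0.004, 0.0, -1.0]]
wrist_force: [-6.1, 4.9, 13.4]
gripper_width: -0.0001
```

>>> {"op": "step_arm", "data": {
  "increments": [
    {"fingers":-1,"offset":[0,0,0.003],"angular":[0,0,0]},
    {"fingers":-1,"offset":[0,0,0.003],"angular":[0,0,0]},
    {"fingers":-1,"offset":[0,0,0.003],"angular":[0,0,0]},
    {"fingers":-1,"offset":[0,0,0.003],"angular":[0,0,0]},
    {"fingers":-1,"offset":[0,0,0.003],"angular":[0,0,0]},
    {"fingers":-1,"offset":[0,0,0.003],"angular":[0,0,0]},
    {"fingers":-1,"offset":[0,0,0.003],"angular":[0,0,0]}
  ]
}}

```text
t: 8.15
position: [0.5927, 0.155, 0.1113]
orientation: [[0.068, 0.998, 0.001], [0.998, -0.068, 0.006], [0.006, 0.001, -1.0]]
wrist_force: [-6.6, 7.7, 14.3]
gripper_width: 0.0001
```

>>> {"op": "step_arm", "data": {
  "increments": [
    {"fingers":-1,"offset":[0.0004,-0.0003,0.003],"angular":[0,0,0]},
    {"fingers":-1,"offset":[0.0004,-0.0003,0.003],"angular":[0,0,0]},
    {"fingers":-1,"offset":[0.0003,-0.0003,0.003],"angular":[0,0,0]},
    {"fingers":-1,"offset":[0.0003,-0.0003,0.003],"angular":[0,0,0]},
    {"fingers":-1,"offset":[0,0,0.003],"angular":[0,0,0]},
    {"fingers":-1,"offset":[0,0,0.003],"angular":[0,0,0]}
  ]
}}

```text
t: 8.9
position: [0.5926, 0.155, 0.0933]
orientation: [[0.068, 0.998, 0.004], [0.998, -0.068, 0.003], [0.003, 0.004, -1.0]]
wrist_force: [-5.0, 3.3, 12.4]
gripper_width: -0.0001
```

Run:
```python
from h import *
import cv2
o=robot.get_obs();p=np.array(o["position"]);print(p,o["wrist_force"])
cv2.imwrite("pics/side4.png",robot.camera("side")[:,:,::-1])
```

```text
[0.59262003 0.15498526 0.09332137] [-4.99591324  3.27253121 12.3521727 ]
```

View pics/side4.png

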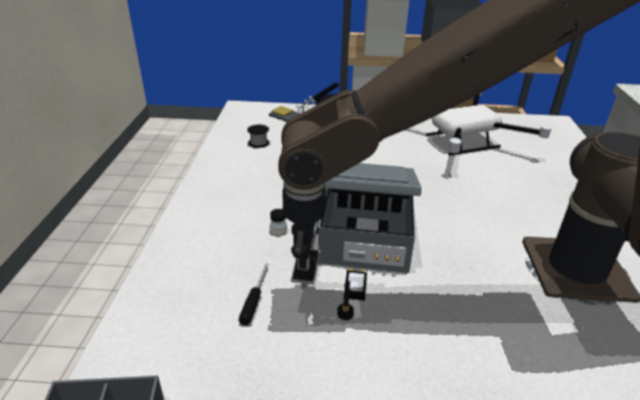

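The side view shows the lid well open (front edge at about (378,188)) and the bystanders where they were. The fingers are on the paddle at (305,268). I'll go slowly for the last stretch to feel the stop.

>>> {"op": "step_arm", "data": {
  "increments": [
    {"fingers":-1,"offset":[0,0,0.003],"angular":[0,0,0]},
    {"fingers":-1,"offset":[0,0,0.003],"angular":[0,0,0]},
    {"fingers":-1,"offset":[0,0,0.002],"angular":[0,0,0]},
    {"fingers":-1,"offset":[0,0,0.002],"angular":[0,0,0]},
    {"fingers":-1,"offset":[0,0,0.002],"angular":[0,0,0]}
  ]
}}

```text
t: 9.57
position: [0.5926, 0.1542, 0.0809]
orientation: [[0.067, 0.998, 0.003], [0.998, -0.067, 0.001], [0.001, 0.003, -1.0]]
wrist_force: [-4.0, 0.5, 13.0]
gripper_width: 0.0003
```

>>> {"op": "step_arm", "data": {
  "increments": [
    {"fingers":-1,"offset":[0,0,0.002],"angular":[0,0,0]},
    {"fingers":-1,"offset":[0,0,0.001],"angular":[0,0,0]}
  ]
}}

```text
t: 9.82
position: [0.5925, 0.1539, 0.0777]
orientation: [[0.067, 0.998, 0.003], [0.998, -0.067, 0.0], [0.001, 0.003, -1.0]]
wrist_force: [-3.1, 0.4, 13.2]
gripper_width: -0.0001
```

>>> {"op": "step_arm", "data": {
  "increments": [
    {"fingers":-1,"offset":[0,0,0.001],"angular":[0,0,0]},
    {"fingers":-1,"offset":[0,0,0.001],"angular":[0,0,0]}
  ]
}}

```text
t: 10.07
position: [0.5925, 0.1537, 0.0758]
orientation: [[0.067, 0.998, 0.003], [0.998, -0.067, 0.0], [0.0, 0.003, -1.0]]
wrist_force: [-3.5, 1.1, 11.7]
gripper_width: -0.0003
```

>>> {"op": "step_arm", "data": {
  "increments": [
    {"fingers":-1,"offset":[0,0,0.001],"angular":[0,0,0]},
    {"fingers":-1,"offset":[0,0,0.001],"angular":[0,0,0]}
  ]
}}

```text
t: 10.32
position: [0.5925, 0.1534, 0.0737]
orientation: [[0.067, 0.998, 0.003], [0.998, -0.067, -0.0], [-0.0, 0.003, -1.0]]
wrist_force: [-4.5, -1.4, 12.9]
gripper_width: 0.0
```

>>> {"op": "step_arm", "data": {
  "increments": [
    {"fingers":-1,"offset":[0,0,0.001],"angular":[0,0,0]},
    {"fingers":-1,"offset":[0,0,0],"angular":[0,0,0]}
  ]
}}

```text
t: 10.58
position: [0.5925, 0.1534, 0.0732]
orientation: [[0.067, 0.998, 0.003], [0.998, -0.067, -0.001], [-0.0, 0.003, -1.0]]
wrist_force: [-4.6, -1.9, 14.7]
gripper_width: 0.0
```

>>> {"op": "step_arm", "data": {
  "increments": [
    {"fingers":-1,"offset":[0,0,0.001],"angular":[0,0,0]},
    {"fingers":-1,"offset":[0,0,0],"angular":[0,0,0]}
  ]
}}

```text
t: 10.82
position: [0.5926, 0.1534, 0.0731]
orientation: [[0.067, 0.998, 0.002], [0.998, -0.067, -0.001], [-0.001, 0.002, -1.0]]
wrist_force: [-5.2, -2.6, 17.4]
gripper_width: -0.0002
```

The last 1 mm command moved the tip only 0.1 mm while the force rose from 14.7 to 17.4 N, so the lever is on the stop. I'll verify with the cameras.

Run:
```python
from h import *
import cv2
for i in range(2):
    im=robot.camera("side"); o=robot.get_obs(); print(np.round(o["position"],4),np.round(o["wrist_force"],1),round(o["t"],2))
cv2.imwrite("pics/side5.png",im[:,:,::-1])
it=robot.camera("top")
Z={"lid_front":.206,"lever_pad":.075,"module":0,"antenna":0,"screwdriver":0,"jar":0}
for c in ("side","top"):
  for n,z in Z.items():
    print(c,n,[(np.round(d["uv"],1).tolist(),round(d["conf"],2),onz(c,d["uv"],z).round(3).tolist()) for d in robot.landmark_of(c,n)][:1])
# expected lid front from geometry: hinge at box +x top, open .206
print(proj("side",[.47,.035,.206]))
```

```text
[0.5926 0.1534 0.0731] [-7.6 -1.5 18.2] 10.88
[0.5926 0.1534 0.0731] [-6.4 -1.8 17.9] 10.93
side lid_front [([374.0, 184.6], 0.73, [0.464, 0.029, 0.206])]
side lever_pad [([306.4, 270.1], 0.7, [0.587, 0.145, 0.075])]
side module [([353.1, 289.3], 0.72, [0.492, 0.112, 0.0])]
side antenna [([345.9, 314.5], 0.74, [0.505, 0.183, 0.0])]
side screwdriver [([255.5, 293.2], 0.7, [0.691, 0.141, 0.0])]
side jar [([276.0, 231.5], 0.68, [0.678, -0.067, 0.0])]
top lid_front [([296.2, 274.8], 0.78, [0.471, 0.024, 0.206])]
top lever_pad [([239.6, 216.6], 0.81, [0.589, 0.142, 0.075])]
top module [([263.9, 272.0], 0.96, [0.486, 0.103, 0.0])]
top antenna [([225.3, 260.9], 0.4, [0.509, 0.183, 0.0])]
top screwdriver [([244.3, 175.8], 0.58, [0.689, 0.148, 0.0])]
top jar [([348.5, 178.3], 0.68, [0.681, -0.074, 0.0])]
[370.86542012 186.1088973 ]
```

View pics/side5.png

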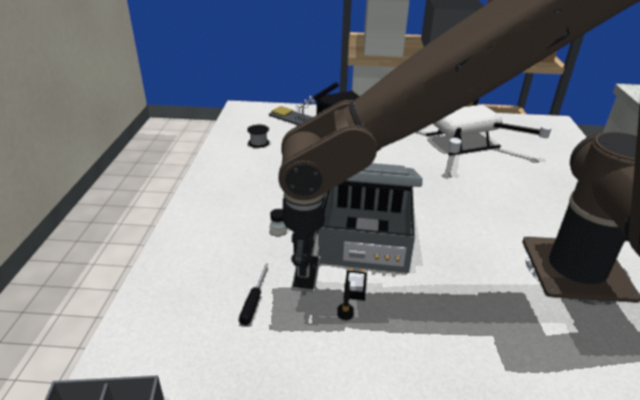

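The side view shows the lid open with its front edge at about (375,185), which fits z = 0.206 in both cameras. The fingers hold the paddle at (306,270) and the bystanders have not moved. Handing in.

Run:
```python
from cell import robot
print(robot.hand_in()); o=robot.get_obs(); print(o["t"],o["position"],o["wrist_force"])
```

```text
the job is handed in; nothing more can be done
None
the job is handed in; nothing more can be done
```

The lid is open and the arm is still holding the lever down. I pressed the paddle with the shut fingers, about 0.1 m of travel over roughly 6 s, and handed in at about t = 11 s. The hand-in gave no verdict.

- **On the stop:** the fingertip height stopped changing at 0.073 m. The vertical force rose from about 13 N on the way to about 18 N at the end, with the highest reading about 18 N against the 60 N limit.
- **Lid:** both cameras put its front edge where it should be at 206 mm, the fully open height. I did not measure its angle directly, nor the force between the lever's short end and the lid.
- **Things around the box:** the located positions agree with the start to within about 13 mm, which is the scatter of the detector. The arm was clear of them in every picture.
- **One oddity:** a sideways force of 3 to 8 N stayed on the fingers during the press, probably friction on the rubber face. I eased it a little partway and the fingers did not slip.

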